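Pop the stuck loupe out of its well from below

ROBOT

A 7-joint arm with a two-finger parallel gripper is mounted at the origin on the work surface. World frame = base frame: x ahead of the robot, y to its left, z up, the work surface at z = 0. Lengths are in m, angles in rad, forces in N, time in s.
With the tool pointing down it reaches from about 0.4 to 0.85 m from the base axis. Payload 10.4 kg.
Tool frame: the origin (TCP) lies at the very end of the fingers, on their centre line; the grasp point (between the pads) lies behind it (grip_depth is the z of the grasp point in the tool frame, in m); z points along the fingers, y is the line along which they close (so a half turn about z gives the same grasp; the last joint's range is limited). The gripper opens to 85 mm and grips with 20 to 120 N. Pads are 22 mm wide; open, the fingers measure 114 mm over their backs; the gripper's body (76 mm by 85 mm) begins 54 mm behind the grasp point. The pads swing forward as they close: fully open they stand 13 mm farther back than shut.
Start: joints at [-1.364, 0.332, -0.065, 1.46, 0.022, 1.35, -0.088], TCP at [0.142, 0.609, 0.231] pointing down, gripper open.
Joint ranges: [-2.6, 2.6], [-0.5, 2.12], [-1.47, 1.34], [0.16, 2.42], [-1.27, 4.41], [0.06, 2.06], [-2.6, 2.6]. Speed limits (rad/s): [2.22, 2.22, 2.79, 2.79, 3.14, 3.14, 3.14].

INTERFACE

Orientations are given as a 3x3 rotation matrix whose columns are the frame's x, y, z axes.
In Python, from station import * gives the robot as it stands. The module is installed in compiled form; this text tells all that it offers.
- The arm moves only by the shell command python3 -m creep 'ROWS' [OPENING] [FORCE]. ROWS is JSON, a list of rows, each a list of 6 numbers: the shift along the world's x, y, z in cm, then the turn, a rotation vector about the world's x, y, z in degrees. A call has 1 to 10 rows; each row shifts and turns the commanded pose from where the row before left it; what a row does not reach is not made up. A row lasts 1/12 s, in which the tool goes at most 41.7 mm and 7.16 degrees, less where a joint would pass 70% of its speed; a pose out of reach is approached as far as the arm can. A call is refused whole if a number of a shift passes 4.17 or a number of a turn 7.16, either way. A call with a gripper value outside its range is refused whole. OPENING is the gripper command: -1 is shut, 1 is fully open, values between are in proportion, set as the call begins (- or left out, the last holds). The fingers move at their own pace and stop on an object; FORCE is the grip in N (left out, the last holds). Time passes only in rows, so rows that do not move let the fingers close. It gives the time, the measured TCP pose, the force, the opening and the grip force at its end, in the units of the state.
- observe(): the state, without advancing time (a new reading comes with each control period).
- read_camera(name): name is "scene" or "top" or "wrist"; returns the picture (480x640x3 uint8, red, green, blue); there is no depth.
- calibration(name): a dict with "mtx" (3x3 intrinsics, pixels), "cam_to_world" (4x4, takes a point from camera to world coordinates); the wrist camera has in their place "mount" (4x4, takes a point from camera to tool coordinates, whose origin is the TCP and whose axes are the flange's). Camera axes: x right, y up, looking along -z (the intrinsics and any distortion apply to the point x, -y, -z); pixel columns grow to the right and rows downward; lengths in m; the calibration is good to about 2 mm. The wrist camera is an equidistant fisheye: a pixel r from the principal point sees the ray r / f radians off the axis. A picture is of the moment at which its call begins: read the wrist's pose just before it. calibration takes no time and is no camera call.
- hand_in(): hands the job in; it is judged then, once.
The state is a dict: "t": time; "joint_pos": joint angles; "qd": joint speeds; "effort": joint torques, N m; "ee_pos": TCP position; "tool_rot": TCP orientation; "force": force on the tool from outside, world axes, zero at the start; "torque": the same for the moment, N m; "gripper_width": finger opening in m; "finger_force": force on a finger pad.
Only numpy, scipy, OpenCV 4.12 (cv2) and the standard library are available. Lean on these libraries where they do the work, as an engineer would, in place of code of your own. Each camera call takes 0.05 s, during which the arm holds its last target. There are 200 camera calls.

TASK

The aluminium loupe has sunk into its well in the wooden rack, too deep to grip. Reach under the rack with the grey painting stand, feel for the well's access hole and push the loupe up with the stand's pin until it can be gripped; then set the stand down upright on the table, out from under the rack, lift the loupe out and put it down right way up, wholly on the contact sheet, without dropping it. Leave the vial and the jar in their wells and do not disturb the other things on the table.

Things in the scene. Friction and masses are not known exactly. Their poses are not given: they have to be found in the camera images.
- rack: Beech organiser rack fixed to the table, 290 mm long (its y), 88 mm deep (its x), 134 mm high; origin on the table under its centre, z up. The deck, from 84 to 134 mm up, has three wells. The space below is open at the front (-x) and the back (+x); the legs at the two ends are 12 mm thick, their inner faces at y = -133 and +133 mm.
- rack_deck (a point): Centre of the top of the rack's deck, axes as the rack's. The three round wells, 62 mm across and 50 mm deep, are centred at y = -80, 0 and +80 mm from here (x = 0). In each, two sprung felt strips (on its +y and -y sides) grip what stands there: it takes 10 to 18 N to slide the loupe up, and it stays at whatever height it is slid to.
- rack_board (a point): Centre of the underside of the deck's bottom, 78 mm above the table, axes as the rack's: a 6 mm board whose top is the floor of the wells, with one 18 mm access hole per well. It was screwed on by hand: all three holes lie off their well centres by one same, unknown shift, up to 10 mm along x and up to 10 mm along y, that cannot be seen from above.
- loupe: Stubby aluminium magnifier loupe, a knurled cylinder 60 mm across and 46 mm high, about 0.16 kg, its underside solid and flat, the lens in its top; origin at the centre of its underside, z up. It starts in one of the three wells, its underside on the well floor 84 mm above the table, its top thus 4 mm below the top of the deck, where it cannot be gripped.
- stand: Grey plastic painting stand, 168 mm high, about 0.19 kg, upright on the table; origin on its underside on the axis of its pin, z up. The foot is 8 mm thick, 50 mm wide (y), from x = -75 to +60 mm, and weighted so that the stand hangs level when held over the pin. From its -x end rises the post of a hand arch, from x = -73 to -63 mm, 16 mm wide.
- stand_tip (a point): Tip of the model pin that stands on the foot of the painting stand: flat, 6 mm across, with a bevel to the pin's 10 mm; 54 mm above the stand's underside, over its origin.
- stand_bar (a point): Middle height of the level top bar of the painting stand's arch, straight over the pin, 161 mm above the stand's underside. The bar is 14 mm wide (stand y) and 14 mm high and runs from x = -73 to +22 mm in the stand's frame.
- sheet: Contact sheet of small grey photographs on stiff white board, fixed to the table, 160 mm (x) by 120 mm (y), 3 mm thick; origin on the table under its centre.
- vial: Glass vial with a cork, 60 mm across and 88 mm high, standing in another well of the rack; origin at the centre of its underside.
- jar: White plastic paint jar with a black lid, 60 mm across and 74 mm high, standing in the remaining well; origin at the centre of its underside.
- clamp: Steel spring clamp with black handles, 160 mm long, 20 mm high, lying on the table behind the rack; bystander, origin under its pivot.
- mug: White mug, 80 mm across and 90 mm high; bystander, origin under its centre.
- brushpot: Terracotta pot with brushes, 72 mm across, 220 mm high with the brushes; bystander, origin under its centre.
- paint_a: Small paint bottle, 40 mm across, 85 mm high; bystander, origin under its centre.
- paint_b: Small paint bottle, 40 mm across, 85 mm high; bystander, origin under its centre.
- brush: Brush, 190 mm long, lying on the table near the robot's base; bystander, origin at its underside.
Mind the look-alikes: they are no part of the job. Leave any yellow look-alike of the loupe alone. There is more than one size of the sheet; the one meant has the size given above.

How it is judged:
By the outcome, as a careful person would: the job done as asked, in the order asked, and still so for the second after the job is handed in, with the robot touching nothing.
It also fails if it takes over 72 s, if anything falls off the work surface, if the arm or the gripper's body presses on something with over 40 N, if the wrist force passes 120 N, or if a joint passes its speed limit or range.

## Working session

There is one attempt and no reset: what is moved stays moved. The work goes in short steps, Python scripts to look and compute and a shell command to move; the robot and the scene stay as the last step left them, time stands still between calls to the robot, and variables do not carry over. Pictures are saved under pics/ and viewed, at most 10 in all, crops included, and the job is handed in when it is done.

```bash
mkdir -p pics; cat > h.py <<'E'
from station import *
import numpy as np, cv2
def save(n,f): 
    im=read_camera(n); cv2.imwrite(f,im[:,:,::-1]); return im
def ray(n,u,v):
    c=calibration(n); K=np.array(c['mtx']); T=np.array(c['cam_to_world'])
    d=np.array([(u-K[0,2])/K[0,0],-(v-K[1,2])/K[1,1],-1]); return T[:3,3],T[:3,:3]@d
def onz(n,u,v,z):
    o,d=ray(n,u,v); return o+d*(z-o[2])/d[2]
def proj(n,p):
    c=calibration(n); K=np.array(c['mtx']); T=np.array(c['cam_to_world'])
    q=T[:3,:3].T@(np.array(p)-T[:3,3]); return K[0,2]+K[0,0]*q[0]/-q[2],K[1,2]+K[1,1]*q[1]/q[2]
def tri(n1,p1,n2,p2):
    a,d=ray(n1,*p1); b,e=ray(n2,*p2); d/=np.linalg.norm(d); e/=np.linalg.norm(e)
    s=np.linalg.lstsq(np.c_[d,-e],b-a,rcond=None)[0]; return (a+s[0]*d+b+s[1]*e)/2, np.linalg.norm(a+s[0]*d-b-s[1]*e)
E
python3 - <<'E'
from h import *
for n in("scene","top"):
    save(n,f"pics/{n}0.png"); c=calibration(n); print(n,{k:np.round(v,3).tolist() if not isinstance(v,str) else v for k,v in c.items()})
print(calibration("wrist")); s=observe(); print({k:np.round(v,3).tolist() for k,v in s.items()})
import station; print([x for x in dir(station) if 'grip' in x])
E
```

```text
scene {'mtx': [[550.172, 0.0, 335.399], [0.0, 550.172, 234.121], [0.0, 0.0, 1.0]], 'cam_to_world': [[-0.521, -0.554, 0.65, 1.287], [0.854, -0.351, 0.385, 0.486], [0.015, 0.755, 0.656, 0.927], [0.0, 0.0, 0.0, 1.0]]}
top {'mtx': [[519.445, 0.0, 318.047], [0.0, 519.445, 232.498], [0.0, 0.0, 1.0]], 'cam_to_world': [[-0.083, 0.969, -0.231, 0.248], [-0.997, -0.081, 0.02, 0.016], [0.0, 0.232, 0.973, 1.193], [0.0, 0.0, 0.0, 1.0]]}
{'mtx': array([[371.64829954,   0.        , 318.17251094],
       [  0.        , 371.64829954, 232.93758255],
       [  0.        ,   0.        ,   1.        ]]), 'mount': array([[-2.50340827e-04,  9.45397305e-01,  3.25920042e-01,
         8.48069340e-02],
       [ 9.99999964e-01,  2.03824435e-04,  1.76870826e-04,
        -4.31083693e-04],
       [ 1.00782734e-04,  3.25920074e-01, -9.45397321e-01,
        -1.43836078e-01],
       [ 0.00000000e+00,  0.00000000e+00,  0.00000000e+00,
         1.00000000e+00]])}
{'t': 0.1, 'joint_pos': [-1.364, 0.333, -0.065, 1.461, 0.022, 1.35, -0.089], 'qd': [-0.002, -0.002, -0.0, -0.003, -0.0, 0.001, 0.0], 'effort': [0.002, -62.674, 0.05, -39.243, 0.016, 0.007, 0.0], 'ee_pos': [0.142, 0.608, 0.231], 'tool_rot': [[-0.974, 0.228, -0.0], [0.228, 0.974, -0.001], [-0.0, -0.001, -1.0]], 'force': [0.097, -0.325, 0.243], 'torque': [0.018, 0.07, -0.076], 'finger_force': 0.0, 'gripper_width': 0.086}
['grip_depth']
```

View pics/scene0.png

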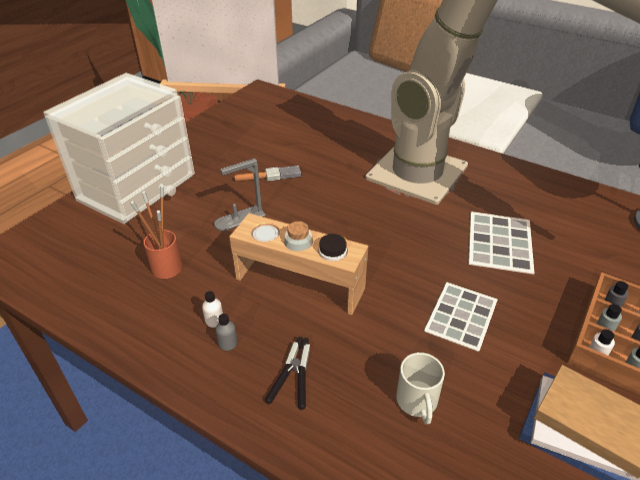

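View pics/top0.png

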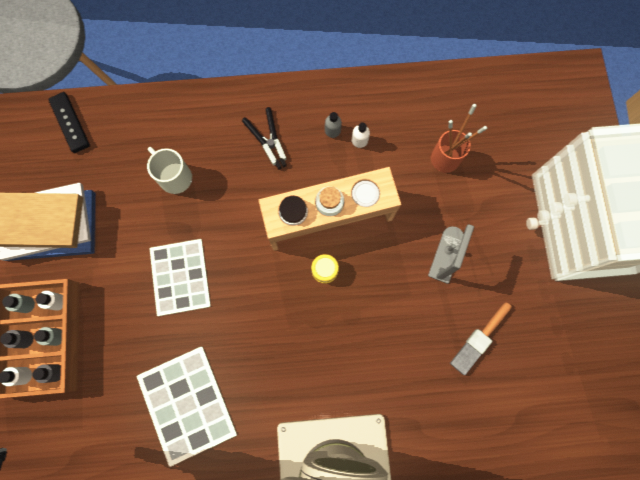

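Top view: the loupe candidates are the silvery disc in the rack's right well (366,193), the yellow disc on the table (325,268), the vial cork (330,199) and the jar lid (293,210). I choose (366,193). The sheets are the small one at (180,277) and a bigger look-alike at (187,405). The stand is at (450,250), with its post towards the robot.

```bash
python3 - <<'E'
from h import *
print("grip_depth",grip_depth)
top=cv2.imread('pics/top0.png'); sc=cv2.imread('pics/scene0.png')
a=cv2.resize(top[155:305,250:490],None,fx=3,fy=3,interpolation=cv2.INTER_CUBIC)
b=cv2.resize(sc[145:315,200:380],None,fx=3,fy=3,interpolation=cv2.INTER_CUBIC)
c=np.zeros((600,800,3),np.uint8)
c[:450,:720]=a; cv2.imwrite('pics/c1.png',c[:450,:720]); cv2.imwrite('pics/c2.png',b)
for n,im,p in(("top",top,(340,180)),("scene",sc,(270,245))):
    hsv=cv2.cvtColor(im,cv2.COLOR_BGR2HSV); print(n,"deck hsv",hsv[p[1],p[0]])
    print("white sheet",[hsv[y,x].tolist() for x,y in ((152,280),(470,290))])
# deck mask top
hsv=cv2.cvtColor(top,cv2.COLOR_BGR2HSV)
m=cv2.inRange(hsv,(10,60,165),(28,190,255)); m[:, :240]=0;m[:,420:]=0;m[:150]=0;m[260:]=0
m=cv2.morphologyEx(m,cv2.MORPH_OPEN,np.ones((3,3)))
cs,_=cv2.findContours(m,0,2); k=max(cs,key=cv2.contourArea); h=cv2.convexHull(k); print(cv2.contourArea(h),cv2.approxPolyDP(h,5,True)[:,0].tolist())
P=np.array([onz("top",u+0.,v+0.,.134)[:2] for u,v in h[:,0]],np.float32); print("deck rect",cv2.minAreaRect(P*1000))
# sheets
for n,im in(("top",top),("scene",sc)):
    hsv=cv2.cvtColor(im,cv2.COLOR_BGR2HSV)
    m=cv2.inRange(hsv,(0,0,70),(180,70,255)); m=cv2.morphologyEx(m,cv2.MORPH_CLOSE,np.ones((5,5)))
    cs,_=cv2.findContours(m,0,2)
    for k in cs:
        if cv2.contourArea(k)>900:
            P=np.array([onz(n,u,v,.003)[:2]*1000 for u,v in k[:,0]],np.float32); r=cv2.minAreaRect(P)
            if 100<min(r[1])<200 and max(r[1])<260: print(n,"sheet?",np.round(r[0]),np.round(r[1]),round(r[2],1),cv2.contourArea(k))
E
```

```text
grip_depth -0.0187
top deck hsv [ 23  94 253]
white sheet [[13, 111, 152], [10, 165, 122]]
scene deck hsv [ 15 125 232]
white sheet [[10, 150, 100], [19, 49, 209]]
5629.5 [[390, 168], [399, 205], [267, 238], [258, 199]]
deck rect ((564.9212646484375, -34.72712707519531), (90.77718353271484, 294.0712585449219), 9.819355010986328)
top sheet? [51.  1.] [231. 131.] 89.0 4528.0
top sheet? [170. 312.] [207. 157.] 19.5 6969.0
top sheet? [453. 319.] [162. 124.] 5.6 3584.0
scene sheet? [452. 318.] [164. 122.] 5.5 3041.0
scene sheet? [168. 311.] [213. 156.] 19.4 3257.5
```

View pics/c1.png

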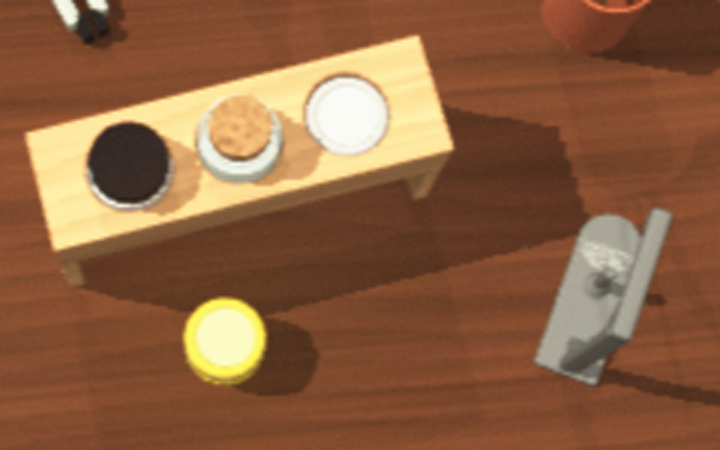

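View pics/c2.png

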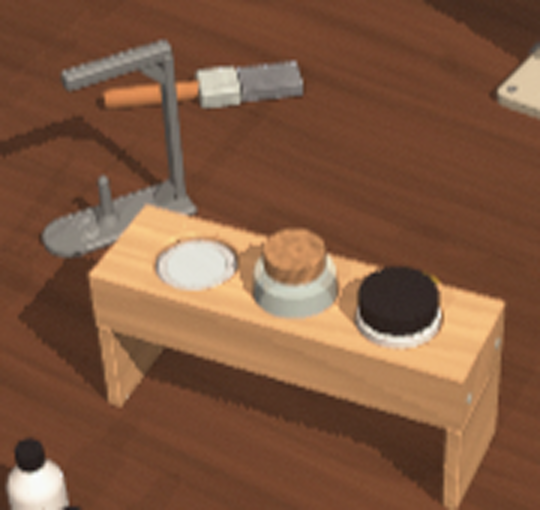

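Crops: the choice is confirmed. The loupe is the silvery disc in the right well at (346,115) in c1 and (197,265) in c2. The stand's bar runs from its free end at c1 (660,212) / c2 (67,73) to its post end at c1 (624,337) / c2 (168,44). The pin tip is at c2 (103,180).

```bash
python3 - <<'E'
from h import *
T=lambda x,y:(250+(x-1)/3,155+(y-1)/3); S=lambda x,y:(200+(x-1)/3,145+(y-1)/3)
f=lambda *a:[np.round(q*1000,1).tolist() for q in a]
for name,t,s in(("bar free",(660,212),(67,74)),("bar post",(626,338),(168,46)),("pin tip",(607,274),(103,179)),("loupe",(346,115),(197,265)),
  ("deckA",(418,37),(92,274)),("deckB",(453,148),(147,207)),("deckC",(56,248),(502,303)),("deckD",(27,133),(463,379))):
    p,e=tri("top",T(*t),"scene",S(*s)); print(name,f(p),round(e*1000,1))
print("loupe@.13",f(onz("top",*T(346,115),.13),onz("scene",*S(197,265),.13)))
print("foot corners",f(*[onz("top",*T(*q),.008) for q in((536,362),(596,384),(607,214))]), "scene foot", f(*[onz("scene",*S(*q),.008) for q in((195,207),(45,240))]))
print("yellow",f(onz("top",*T(225,336),.046)))
for n in("top","scene"):
    im=cv2.imread(f"pics/{n}0.png"); hsv=cv2.cvtColor(im,cv2.COLOR_BGR2HSV)
    m=cv2.inRange(hsv,(0,0,40),(180,60,255)); 
    w=np.zeros_like(m); 
    if n=="top": w[220:290,420:480]=1
    else: w[150:235,205:272]=1
    m=m*w; ys,xs=np.nonzero(m); print(n,len(xs))
    if n=="top":
        # bar: fit in the top plane .168
        cs,_=cv2.findContours(m,0,2);k=max(cs,key=cv2.contourArea);h=cv2.approxPolyDP(cv2.convexHull(k),1.5,True)[:,0];print(h.tolist());print(f(*[onz(n,*q,.168)[:2] for q in h]));print(f(*[onz(n,*q,.008)[:2] for q in h]))
E
```

```text
bar free [[480.2, -313.3, 170.2]] 0.2
bar post [[396.7, -278.3, 163.7]] 2.8
pin tip [[462.8, -304.7, 55.2]] 2.3
loupe [[578.3, -113.1, 131.5]] 0.0
deckA [[630.6, -169.5, 135.4]] 2.1
deckB [[546.5, -185.1, 133.8]] 1.6
deckC [[497.8, 98.4, 134.7]] 0.7
deckD [[582.0, 114.0, 137.3]] 0.3
loupe@.13 [[578.8, -113.3, 130.0], [576.9, -114.3, 130.0]]
foot corners [[407.3, -252.7, 8.0], [386.6, -296.2, 8.0], [518.8, -323.7, 8.0]] scene foot [[406.3, -254.8, 8.0], [511.8, -336.3, 8.0]]
yellow [[440.9, -15.7, 46.0]]
top 1416
[[471, 225], [473, 227], [460, 265], [448, 282], [430, 276], [429, 273], [443, 232], [449, 227]]
[[481.1, -316.7], [476.6, -320.2], [401.1, -282.3], [369.3, -253.6], [384.1, -219.6], [390.3, -218.4], [471.3, -257.9], [480.6, -271.5]]
[[517.5, -368.6], [512.3, -372.6], [425.1, -328.8], [388.2, -295.6], [405.4, -256.3], [412.5, -254.9], [506.2, -300.6], [517.0, -316.3]]
scene 1241
```

```bash
python3 -m creep '[[2.6,-2.35,0,0,0,-0.4],[2.6,-2.35,0,0,0,-0.4],[2.6,-2.35,0,0,0,-0.4],[2.6,-2.35,0,0,0,-0.4],[2.6,-2.35,0,0,0,-0.4],[2.6,-2.35,0,0,0,-0.4],[2.6,-2.35,0,0,0,-0.4],[2.6,-2.35,0,0,0,-0.4],[2.6,-2.35,0,0,0,-0.4],[2.6,-2.35,0,0,0,-0.4]]' 1 60
python3 -m creep '[[2.6,-2.35,0,0,0,-0.4],[1.4,-3.4,0,0,0,-0.4],[1.4,-3.4,0,0,0,-0.4],[1.4,-3.4,0,0,0,-0.4],[1.4,-3.4,0,0,0,-0.4],[1.4,-3.4,0,0,0,-0.4],[1.4,-3.4,0,0,0,-0.4],[1.4,-3.4,0,0,0,-0.4],[1.4,-3.4,0,0,0,-0.4],[0.2,-3.6,0,0,0,-0.4]]'
```

```text
t: 0.93
ee_pos: [0.4033, 0.3721, 0.2312]
tool_rot: [[-0.955, 0.295, -0.0], [0.295, 0.955, -0.0], [0.0, -0.0, -1.0]]
force: [-0.3, -0.0, -0.1]
gripper_width: 0.0851
finger_force: 0.0
t: 1.77
ee_pos: [0.5433, 0.0406, 0.2309]
tool_rot: [[-0.933, 0.361, 0.0], [0.361, 0.933, -0.0], [-0.0, -0.0, -1.0]]
force: [0.5, -0.4, 0.2]
gripper_width: 0.0855
finger_force: 0.0
```

```bash
python3 -m creep '[[-0.9,-3.6,0,0,0,-0.4],[-0.9,-3.6,0,0,0,-0.4],[-0.9,-3.6,0,0,0,-0.4],[-0.9,-3.6,0,0,0,-0.4],[-0.9,-3.6,0,0,0,-0.4],[-0.9,-3.6,0,0,0,-0.4],[-0.9,-3.6,0,0,0,-0.4],[-0.9,-3.6,0,0,0,-0.4],[-0.9,-3.6,0,0,0,-0.4],[0,0,0,0,0,0]]'
cat >> h.py <<'E'
def wsave(f):
    s=observe(); im=read_camera("wrist"); cv2.imwrite(f,im[:,:,::-1]); return s,im
def wray(s,u,v):
    c=calibration("wrist");K=c['mtx'];M=c['mount']
    a=np.array([(u-K[0,2])/K[0,0],(v-K[1,2])/K[1,1]]);r=np.hypot(*a);a=a/r*np.sin(r) if r>0 else a
    d=np.array([a[0],-a[1],-np.cos(r)]);R=np.array(s['tool_rot'])
    return np.array(s['ee_pos'])+R@M[:3,3], R@(M[:3,:3]@d)
def wonz(s,u,v,z):
    o,d=wray(s,u,v); return o+d*(z-o[2])/d[2]
E
python3 - <<'E'
from h import *
s,im=wsave('pics/w1.png'); import json; json.dump({k:np.array(s[k]).tolist() for k in('ee_pos','tool_rot','joint_pos')},open('w1.json','w')); print(s['ee_pos'],s['joint_pos'])
E
```

```text
t: 2.6
ee_pos: [0.4576, -0.2893, 0.2316]
tool_rot: [[-0.904, 0.428, -0.001], [0.428, 0.904, -0.003], [-0.001, -0.003, -1.0]]
force: [-0.5, -1.4, 0.2]
gripper_width: 0.0851
finger_force: 0.0
[ 0.45763385 -0.28933162  0.23158822] [-0.16445065  0.16049373  0.7201585   1.7172145  -0.10669637  1.30376929
  1.70632583]
```

View pics/w1.png

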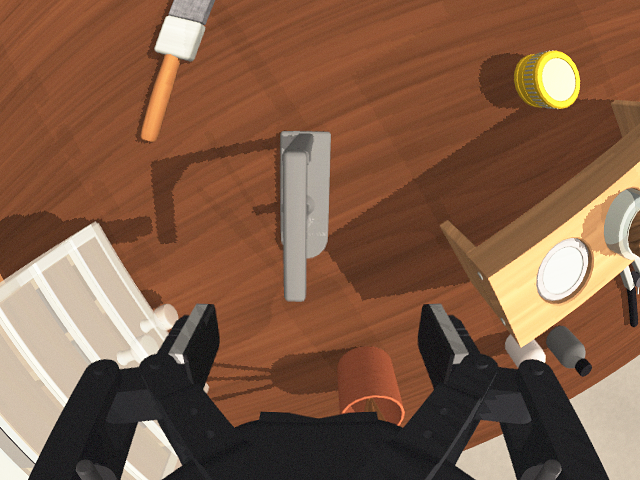

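The wrist view shows the bar from (295,152) at the post end to (295,300) at the free end, parallel to the finger line.

```bash
python3 - <<'E'
from h import *
import json; s=json.load(open('w1.json')); mm=lambda p:np.round(np.array(p)*1000,1)
a=wonz(s,295,300,.168);b=wonz(s,295,152,.168); print("bar free",mm(a),"post",mm(b),"yaw",np.degrees(np.arctan2(*(a-b)[[1,0]])),np.linalg.norm(a-b))
q=[wonz(s,u,v,.008) for u,v in((281,133),(331,133),(281,225),(331,225))]; print("foot",[mm(x).tolist() for x in q]); d=q[3]-q[1];d2=q[2]-q[0];print([np.degrees(np.arctan2(e[1],e[0])) for e in(d,d2)])
print("loupe",mm(wonz(s,564,270,.13)))
# two-place height: wrist+top for bar free end
def near(o,d,o2,d2):
    d=d/np.linalg.norm(d);d2=d2/np.linalg.norm(d2);t=np.linalg.lstsq(np.c_[d,-d2],o2-o,rcond=None)[0];return (o+t[0]*d+o2+t[1]*d2)/2
print("bar free tri",mm(near(*wray(s,295,300),*ray("top",469.7,225.4))), "loupe tri", mm(near(*wray(s,564,270),*ray("top",365,193))))
E
```

```text
bar free [ 480.  -317.1  168. ] post [ 396.7 -275.6  168. ] yaw -26.475811353059523 0.09307837858746297
foot [[385.7, -297.1, 8.0], [407.0, -252.9, 8.0], [470.7, -339.8, 8.0], [493.0, -292.7, 8.0]]
[np.float64(-24.871408220992095), np.float64(-26.68119217106661)]
loupe [ 577.7 -113.8  130. ]
bar free tri [ 481.5 -316.7  164.3] loupe tri [ 578.8 -113.3  129. ]
```

```bash
python3 -m creep '[[0.4,-1.75,-1,0,0,-0.7],[0,0,-2.4,0,0,0],[0,0,-2.4,0,0,0],[0,0,-1.8,0,0,0],[0,0,-1.3,0,0,0],[0,0,0,0,0,0]]' 1 60
python3 -m creep '[[0,0,0,0,0,0],[0,0,0,0,0,0],[0,0,0,0,0,0],[0,0,0,0,0,0],[0,0,0,0,0,0],[0,0,0,0,0,0]]' -1 60
```

```text
t: 3.15
ee_pos: [0.4643, -0.2975, 0.1394]
tool_rot: [[-0.903, 0.429, -0.004], [0.429, 0.903, 0.002], [0.005, 0.0, -1.0]]
force: [0.1, 0.3, -0.6]
gripper_width: 0.0851
finger_force: 0.0
t: 3.65
ee_pos: [0.4656, -0.2997, 0.1429]
tool_rot: [[-0.903, 0.43, 0.001], [0.43, 0.903, -0.0], [-0.001, 0.0, -1.0]]
force: [-1.5, -3.7, 8.1]
gripper_width: 0.0131
finger_force: 60.8
```

```bash
python3 -m creep '[[0,0,0.6,0,0,0],[0,0,0.7,0,0,0],[0,0,0.7,0,0,0],[0,0,0,0,0,0],[0,0,0,0,0,0],[0,0,0,0,0,0]]' -1 80
python3 - <<'E'
from h import *
w,im=wsave('pics/_w.png'); t=read_camera("top"); sc=read_camera("scene"); cv2.imwrite('pics/_t.png',t[:,:,::-1])
c=np.zeros((600,800,3),np.uint8)
c[:360,:480]=cv2.resize(im[0:480],(480,360)); a=cv2.resize(sc[145:235,195:275],None,fx=4,fy=4); c[:360,480:800]=a[:, :320]
b=cv2.resize(t[205:285,400:520],None,fx=3,fy=3); c[360:600,:360]=b
cv2.imwrite('pics/g1.png',c[:,:,::-1]); print(w['ee_pos'],w['force'],w['torque'])
E
```

```text
t: 4.15
ee_pos: [0.4653, -0.2992, 0.1622]
tool_rot: [[-0.903, 0.43, -0.0], [0.43, 0.903, 0.0], [0.0, 0.0, -1.0]]
force: [-0.9, -0.6, -2.8]
gripper_width: 0.0124
finger_force: 78.7
[ 0.46530064 -0.29924415  0.16222935] [-0.85933695 -0.64384502 -2.78074392] [ 0.02893444  0.05366479 -0.02485702]
```

View pics/g1.png

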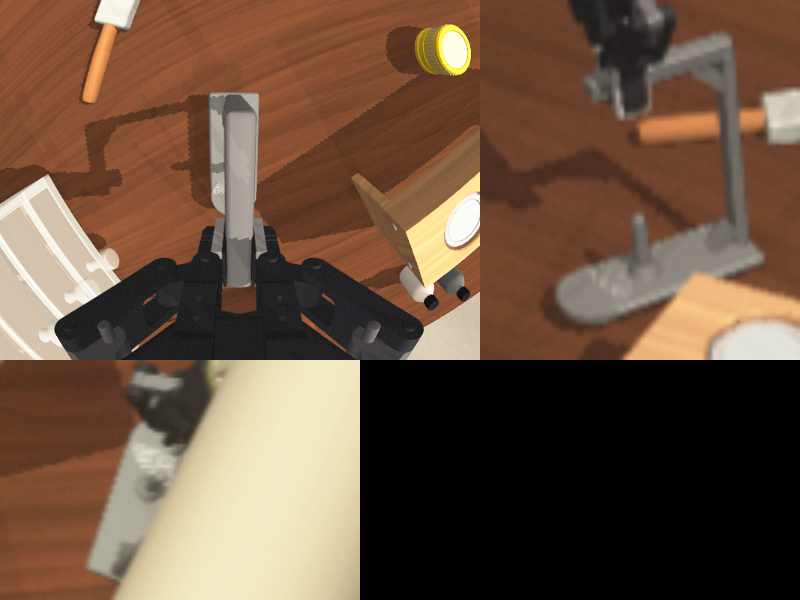

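The stand is held level. The tip is at scene (235,198.8) and top (450.5,246.5).

```bash
python3 - <<'E'
from h import *
mm=lambda p:np.round(np.array(p)*1000,1)
p,e=tri("top",(450.5,246.5),"scene",(235,198.5)); print("tip tri",mm(p),e); print(mm(onz("scene",235,198.5,.073)))
im=cv2.imread('pics/_w.png'); s=observe()
hsv=cv2.cvtColor(im,cv2.COLOR_BGR2HSV); m=cv2.inRange(hsv,(0,0,60),(180,45,255))
for v in(135,145,180,200,230,250):
    xs=np.nonzero(m[v,260:370])[0]+260; print(v,xs.min(),xs.max())
for u,v in((280,128),(343,128),(280,240)): print(mm(wonz(s,u,v,.027)))
yaw=np.radians(9.75);R=np.array([[np.cos(yaw),-np.sin(yaw)],[np.sin(yaw),np.cos(yaw)]])
W=np.array([578.3,-113.5])
for x in(0,-60,-130,-170): print(x,W+R@[x,0])
E
```

```text
tip tri [ 459.8 -298.3   73.7] 0.007324376889553863
[ 459.7 -303.    73. ]
135 279 344
145 279 344
180 279 343
200 279 342
230 280 341
250 281 341
[ 388.4 -294.8   27. ]
[ 408.7 -252.6   27. ]
[ 467.4 -334.9   27. ]
0 [ 578.3 -113.5]
-60 [ 519.16663646 -123.66097023]
-130 [ 450.17771232 -135.5154355 ]
-170 [ 410.75546996 -142.28941565]
```

The stand is rolled about 2–3° in the grip, because the pads pulled the bar sideways. I'll set it down, re-centre and regrip.

```bash
python3 -m creep '[[0,0,-1,0,0,0],[0,0,-0.6,0,0,0],[0,0,-0.3,0,0,0],[0,0,0,0,0,0]]'
python3 -m creep '[[0,0,0,0,0,0],[-0.25,-0.5,0,0,0,0],[0,0,0,0,0,0],[0,0,0,0,0,0]]' 0
python3 - <<'E'
from h import *
s,im=wsave('pics/_w2.png'); mm=lambda p:np.round(np.array(p)*1000,1)
hsv=cv2.cvtColor(im,cv2.COLOR_BGR2HSV); m=cv2.inRange(hsv,(0,0,60),(180,45,255))
print(mm(s['ee_pos']),s['force'],s['gripper_width'])
for v in range(100,300,20):
    xs=np.nonzero(m[v,260:370])[0]+260; print(v,xs.min() if len(xs) else 0,xs.max() if len(xs) else 0)
cv2.imwrite('pics/w2.png',cv2.resize(im[80:400,200:440,::-1],None,fx=1.8,fy=1.8))
E
```

```text
t: 4.63
ee_pos: [0.4651, -0.2997, 0.1429]
tool_rot: [[-0.903, 0.43, -0.001], [0.43, 0.903, -0.0], [0.0, -0.0, -1.0]]
force: [-0.9, -0.4, -2.5]
gripper_width: 0.0127
finger_force: 78.8
t: 4.97
ee_pos: [0.4626, -0.3049, 0.1433]
tool_rot: [[-0.902, 0.431, -0.0], [0.431, 0.902, -0.0], [-0.0, -0.0, -1.0]]
force: [0.2, -0.2, 0.1]
gripper_width: 0.0426
finger_force: 0.0
[ 462.6 -304.9  143.3] [ 0.16614794 -0.17250394  0.11031834] 0.042643338290626914
100 0 0
120 0 0
140 286 351
160 286 350
180 286 350
200 287 349
220 287 349
240 288 348
260 288 347
280 298 337
```

View pics/w2.png

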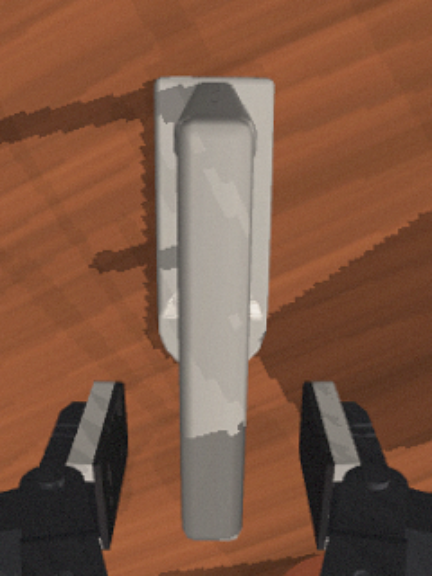

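Now the bar lies centred between the pads (bar axis at column 213, pads at 125 and 302) and upright over its foot. The free end is at wrist pixel (317.8,380).

```bash
python3 - <<'E'
from h import *
s=observe();R=np.array(s['tool_rot'])
for q,z in(((317.8,380),.168),((317.8,148),.168),((317.8,123),.008)): print(R.T@(wonz(s,*q,z)-s['ee_pos'])*1000)
E
python3 -m creep '[[0,0,0,0,0,0],[0,0,0,0,0,0],[0,0,0,0,0,0],[0,0,0,0,0,0],[0,0,0,0,0,0]]' -1 90
python3 -m creep '[[0,0,0.4,0,0,0],[0,0,0.6,0,0,0],[0,0,0.3,0,0,0],[0,0,0,0,0,0],[0,0,0,0,0,0]]'
python3 - <<'E'
from h import *
s,im=wsave('pics/_w3.png');
hsv=cv2.cvtColor(im,cv2.COLOR_BGR2HSV); m=cv2.inRange(hsv,(0,0,60),(180,45,255))
for v in range(120,220,20):
    xs=np.nonzero(m[v,260:370])[0]+260; print(v,xs.min() if len(xs) else 0,xs.max() if len(xs) else 0)
print(s['torque'])
E
```

```text
[-21.45345329  -0.72368392 -24.67112892]
[ 72.32952993  -0.66326219 -24.67759989]
[ 74.58851242  -0.88284847 135.3222318 ]
t: 5.43
ee_pos: [0.4631, -0.3046, 0.1435]
tool_rot: [[-0.903, 0.43, 0.001], [0.43, 0.903, -0.0], [-0.001, -0.0, -1.0]]
force: [0.1, -0.9, 1.2]
gripper_width: 0.0127
finger_force: 88.1
t: 5.85
ee_pos: [0.4629, -0.3043, 0.1565]
tool_rot: [[-0.903, 0.43, 0.0], [0.43, 0.903, 0.0], [-0.0, 0.0, -1.0]]
force: [-0.5, 0.3, -2.0]
gripper_width: 0.0122
finger_force: 87.8
120 0 0
140 285 350
160 285 350
180 286 349
200 286 349
[-0.02418569  0.04202095  0.03428313]
```

```bash
python3 -m creep '[[-0.28,2.09,0,0,0,4.4],[-0.28,2.09,0,0,0,4.4],[-0.28,2.09,0,0,0,4.4],[-0.28,2.09,0,0,0,4.4],[-0.28,2.09,0,0,0,4.4],[-0.28,2.09,0,0,0,4.4],[-0.28,2.09,0,0,0,4.4],[-0.28,2.09,0,0,0,4.4],[0,0,0,0,0,0],[0,0,0,0,0,0]]'
python3 - <<'E'
from h import *
s=observe(); print(s['ee_pos']*1000,s['joint_pos'],np.degrees(np.arctan2(s['tool_rot'][1][1],s['tool_rot'][0][1])),s['torque'])
E
```

```text
t: 6.73
ee_pos: [0.4404, -0.1363, 0.1563]
tool_rot: [[-0.985, -0.171, 0.0], [-0.171, 0.985, 0.0], [-0.0, 0.0, -1.0]]
force: [0.4, -0.1, -1.5]
gripper_width: 0.0122
finger_force: 87.9
[ 440.40361508 -136.34041421  156.28027368] [-0.32727085  0.01070761  0.53829858  1.9988725  -0.00659216  1.13359483
  1.95604041] 99.82336585647244 [-0.02787646  0.00118416  0.0030988 ]
```

```bash
python3 -m creep '[[1.5,0.25,0,0,0,0],[2.0,0.33,0,0,0,0],[2.4,0.4,0,0,0,0],[2.4,0.4,0,0,0,0],[2.4,0.4,0,0,0,0],[2.1,0.35,0,0,0,0],[1.0,0.15,0,0,0,0],[0,0,0,0,0,0],[0,0,0,0,0,0]]'
python3 -m creep '[[0,0,0.4,0,0,0],[0,0,0.4,0,0,0],[0,0,0.2,0,0,0],[0,0,0,0,0,0]]'
python3 -m creep '[[0,0,0.1,0,0,0],[0,0,0.1,0,0,0],[0,0,0,0,0,0]]'
```

```text
t: 7.48
ee_pos: [0.5781, -0.1157, 0.1557]
tool_rot: [[-0.986, -0.167, -0.001], [-0.167, 0.986, -0.001], [0.002, -0.001, -1.0]]
force: [0.1, -0.1, -2.9]
gripper_width: 0.0123
finger_force: 87.9
t: 7.82
ee_pos: [0.5784, -0.1147, 0.1674]
tool_rot: [[-0.986, -0.169, 0.001], [-0.169, 0.986, 0.0], [-0.001, 0.0, -1.0]]
force: [-0.3, -0.1, -2.2]
gripper_width: 0.0121
finger_force: 87.9
t: 8.07
ee_pos: [0.5781, -0.1144, 0.1679]
tool_rot: [[-0.986, -0.169, -0.001], [-0.169, 0.986, 0.0], [0.001, 0.0, -1.0]]
force: [0.9, -0.2, -7.1]
gripper_width: 0.0121
finger_force: 88.1
```

```bash
g='t:|ee_pos|force: \['
python3 -m creep '[[0.32,0.055,0,0,0,0],[0,0,0,0,0,0],[0,0,0,0,0,0]]' | grep -E "$g"
python3 -m creep '[[0.32,0.055,0,0,0,0],[0,0,0,0,0,0],[0,0,0,0,0,0]]' | grep -E "$g"
```

```text
t: 8.32
ee_pos: [0.5816, -0.1137, 0.1679]
tool_rot: [[-0.986, -0.169, -0.001], [-0.169, 0.986, 0.0], [0.001, 0.0, -1.0]]
force: [-1.3, 0.7, -7.0]
t: 8.57
ee_pos: [0.5849, -0.1132, 0.168]
tool_rot: [[-0.986, -0.169, -0.0], [-0.169, 0.986, 0.0], [0.0, 0.0, -1.0]]
force: [-0.8, 0.3, -9.5]
```

```bash
g='t: |ee_pos|^force'
python3 -m creep '[[-0.055,0.32,0,0,0,0],[0,0,0,0,0,0],[0,0,0,0,0,0]]' | grep -E "$g"
python3 -m creep '[[-0.055,0.32,0,0,0,0],[0,0,0,0,0,0],[0,0,0,0,0,0]]' | grep -E "$g"
```

```text
t: 8.82
ee_pos: [0.5841, -0.1108, 0.168]
tool_rot: [[-0.986, -0.169, -0.0], [-0.169, 0.986, -0.001], [0.0, -0.001, -1.0]]
force: [-0.0, -4.0, -13.5]
t: 9.07
ee_pos: [0.5834, -0.108, 0.1679]
tool_rot: [[-0.986, -0.168, -0.001], [-0.168, 0.986, -0.001], [0.001, -0.001, -1.0]]
force: [1.2, -5.2, -13.8]
```

```bash
g='t: |ee_pos|^force'
python3 -m creep '[[-0.32,-0.055,0,0,0,0],[0,0,0,0,0,0],[0,0,0,0,0,0]]' | grep -E "$g"
python3 -m creep '[[-0.32,-0.055,0,0,0,0],[0,0,0,0,0,0],[0,0,0,0,0,0]]' | grep -E "$g"
```

```text
t: 9.32
ee_pos: [0.5812, -0.1082, 0.1679]
tool_rot: [[-0.986, -0.169, 0.002], [-0.169, 0.986, -0.001], [-0.002, -0.002, -1.0]]
force: [6.3, -5.6, -18.6]
t: 9.57
ee_pos: [0.5779, -0.1074, 0.168]
tool_rot: [[-0.986, -0.169, 0.001], [-0.169, 0.986, 0.0], [-0.001, 0.0, -1.0]]
force: [4.6, -2.0, -17.1]
```

```bash
g='t: |ee_pos|^force'
python3 -m creep '[[-0.32,-0.04,-0.08,0,0,0],[0,0,0,0,0,0],[0,0,0,0,0,0]]' | grep -E "$g"
python3 -m creep '[[-0.32,-0.055,0,0,0,0],[0,0,0,0,0,0],[0,0,0,0,0,0]]' | grep -E "$g"
```

```text
t: 9.82
ee_pos: [0.5745, -0.1078, 0.1678]
tool_rot: [[-0.986, -0.17, 0.001], [-0.17, 0.986, 0.001], [-0.001, 0.001, -1.0]]
force: [1.8, -0.0, -9.1]
t: 10.07
ee_pos: [0.5712, -0.1085, 0.1678]
tool_rot: [[-0.986, -0.169, 0.001], [-0.169, 0.986, 0.001], [-0.001, 0.001, -1.0]]
force: [2.2, 0.9, -9.9]
```

```bash
g='t: |ee_pos|^force'
python3 -m creep '[[0.055,-0.32,0,0,0,0],[0,0,0,0,0,0],[0,0,0,0,0,0]]' | grep -E "$g"
python3 -m creep '[[0.055,-0.32,0,0,0,0],[0,0,0,0,0,0],[0,0,0,0,0,0]]' | grep -E "$g"
```

```text
t: 10.32
ee_pos: [0.5714, -0.1123, 0.1677]
tool_rot: [[-0.986, -0.169, -0.0], [-0.169, 0.986, 0.0], [0.0, 0.0, -1.0]]
force: [0.4, 1.8, -4.8]
t: 10.57
ee_pos: [0.572, -0.1159, 0.1677]
tool_rot: [[-0.986, -0.168, 0.0], [-0.168, 0.986, -0.0], [0.0, -0.0, -1.0]]
force: [0.3, 0.8, -3.8]
```

```bash
g='t: |ee_pos|^force'
python3 -m creep '[[0.055,-0.32,0.06,0,0,0],[0,0,0,0,0,0],[0,0,0,0,0,0]]' | grep -E "$g"
python3 -m creep '[[0.055,-0.32,0,0,0,0],[0,0,0,0,0,0],[0,0,0,0,0,0]]' | grep -E "$g"
```

```text
t: 10.82
ee_pos: [0.5724, -0.1185, 0.1679]
tool_rot: [[-0.986, -0.169, -0.001], [-0.169, 0.986, 0.0], [0.001, 0.0, -1.0]]
force: [-0.2, 2.2, -6.2]
t: 11.07
ee_pos: [0.573, -0.122, 0.168]
tool_rot: [[-0.986, -0.169, -0.0], [-0.169, 0.986, -0.0], [0.0, -0.0, -1.0]]
force: [-0.3, 2.6, -7.5]
```

```bash
g='t: |ee_pos|^force'
python3 -m creep '[[0.32,0.055,0,0,0,0],[0,0,0,0,0,0],[0,0,0,0,0,0]]' | grep -E "$g"
python3 -m creep '[[0.32,0.055,0,0,0,0],[0,0,0,0,0,0],[0,0,0,0,0,0]]' | grep -E "$g"
```

```text
t: 11.32
ee_pos: [0.5772, -0.1218, 0.1689]
tool_rot: [[-0.986, -0.169, 0.002], [-0.169, 0.986, -0.001], [-0.002, -0.001, -1.0]]
force: [0.1, -0.6, -3.0]
t: 11.57
ee_pos: [0.58, -0.1207, 0.1685]
tool_rot: [[-0.986, -0.169, 0.001], [-0.169, 0.986, -0.0], [-0.001, -0.0, -1.0]]
force: [-0.6, -0.5, -2.0]
```

The tip has popped into the hole near (0.580,-0.121). I'll raise it a little and feel the walls to centre it.

```bash
g='t: |ee_pos|^force'
python3 -m creep '[[0,0,0.15,0,0,0],[0,0,0.1,0,0,0],[0,0,0,0,0,0],[0,0,0,0,0,0]]' | grep -E "$g"
python3 -m creep '[[0.2,0.035,0,0,0,0],[0,0,0,0,0,0],[0,0,0,0,0,0]]' | grep -E "$g"
python3 -m creep '[[0.2,0.035,0,0,0,0],[0,0,0,0,0,0],[0,0,0,0,0,0]]' | grep -E "$g"
```

```text
t: 11.9
ee_pos: [0.5796, -0.1207, 0.1708]
tool_rot: [[-0.986, -0.169, 0.0], [-0.169, 0.986, 0.0], [-0.0, 0.0, -1.0]]
force: [0.6, -0.5, -2.8]
t: 12.15
ee_pos: [0.5816, -0.1203, 0.1706]
tool_rot: [[-0.986, -0.169, -0.0], [-0.169, 0.986, 0.0], [0.0, 0.0, -1.0]]
force: [-0.1, -1.3, -3.1]
t: 12.4
ee_pos: [0.5836, -0.1199, 0.1706]
tool_rot: [[-0.986, -0.169, -0.0], [-0.169, 0.986, 0.0], [0.0, 0.0, -1.0]]
force: [-0.4, -0.8, -2.0]
```

```bash
g='t: |ee_pos|^force'
python3 -m creep '[[0.2,0.035,0,0,0,0],[0,0,0,0,0,0],[0,0,0,0,0,0]]' | grep -E "$g"
python3 -m creep '[[0.2,0.035,0,0,0,0],[0,0,0,0,0,0],[0,0,0,0,0,0]]' | grep -E "$g"
```

```text
t: 12.65
ee_pos: [0.5856, -0.1196, 0.1706]
tool_rot: [[-0.986, -0.169, -0.0], [-0.169, 0.986, 0.0], [0.0, 0.0, -1.0]]
force: [0.1, -0.2, -2.6]
t: 12.9
ee_pos: [0.5872, -0.1193, 0.1705]
tool_rot: [[-0.986, -0.169, -0.001], [-0.169, 0.986, 0.0], [0.001, 0.0, -1.0]]
force: [-2.5, 0.3, -1.0]
```

```bash
g='t: |ee_pos|^force'
python3 -m creep '[[-0.4,-0.07,0,0,0,0],[-0.03,0.2,0,0,0,0],[0,0,0,0,0,0],[0,0,0,0,0,0]]' | grep -E "$g"
python3 -m creep '[[-0.03,0.2,0,0,0,0],[0,0,0,0,0,0],[0,0,0,0,0,0]]' | grep -E "$g"
python3 -m creep '[[-0.03,0.2,0,0,0,0],[0,0,0,0,0,0],[0,0,0,0,0,0]]' | grep -E "$g"
```

```text
t: 13.23
ee_pos: [0.5834, -0.1176, 0.1708]
tool_rot: [[-0.986, -0.169, 0.001], [-0.169, 0.986, 0.0], [-0.001, 0.0, -1.0]]
force: [-0.4, 0.1, -2.9]
t: 13.48
ee_pos: [0.583, -0.1158, 0.1707]
tool_rot: [[-0.986, -0.169, 0.0], [-0.169, 0.986, 0.0], [-0.0, 0.0, -1.0]]
force: [0.5, -0.7, -1.9]
t: 13.73
ee_pos: [0.5827, -0.1143, 0.1707]
tool_rot: [[-0.986, -0.169, 0.0], [-0.169, 0.986, -0.0], [-0.0, -0.0, -1.0]]
force: [0.1, -1.9, -2.1]
```

```bash
g='t: |ee_pos|^force'
python3 -m creep '[[0.06,-0.35,0,0,0,0],[0.06,-0.35,0,0,0,0],[0,0,0,0,0,0],[0,0,0,0,0,0]]' | grep -E "$g"
python3 -m creep '[[0.03,-0.2,0,0,0,0],[0,0,0,0,0,0],[0,0,0,0,0,0]]' | grep -E "$g"
```

```text
t: 14.07
ee_pos: [0.5838, -0.1213, 0.1706]
tool_rot: [[-0.986, -0.168, -0.0], [-0.168, 0.986, 0.0], [0.0, 0.0, -1.0]]
force: [-0.0, 0.2, -2.7]
t: 14.32
ee_pos: [0.5841, -0.1229, 0.1706]
tool_rot: [[-0.986, -0.169, -0.0], [-0.169, 0.986, 0.0], [0.0, 0.0, -1.0]]
force: [-0.6, 0.8, -2.0]
```

```bash
g='t: |ee_pos|^force'
python3 -m creep '[[-0.06,0.42,0,0,0,0],[0,0,0,0,0,0],[0,0,0.2,0,0,0],[0,0,0.2,0,0,0],[0,0,0.2,0,0,0],[0,0,0.2,0,0,0],[0,0,0,0,0,0]]' | grep -E "$g"
python3 -m creep '[[0,0,0.25,0,0,0],[0,0,0.25,0,0,0],[0,0,0.25,0,0,0],[0,0,0.25,0,0,0],[0,0,0,0,0,0]]' | grep -E "$g"
```

```text
t: 14.9
ee_pos: [0.5833, -0.1185, 0.178]
tool_rot: [[-0.986, -0.169, -0.001], [-0.169, 0.986, 0.0], [0.001, 0.0, -1.0]]
force: [3.2, 0.8, -14.5]
t: 15.32
ee_pos: [0.5837, -0.1187, 0.1892]
tool_rot: [[-0.986, -0.169, 0.0], [-0.169, 0.986, 0.0], [-0.0, 0.0, -1.0]]
force: [2.5, 0.7, -12.5]
```

```bash
g='t: |ee_pos|^force|width'
python3 -m creep '[[0,0,0.25,0,0,0],[0,0,0.25,0,0,0],[0,0,0.25,0,0,0],[0,0,0.25,0,0,0],[0,0,0.25,0,0,0],[0,0,0.15,0,0,0],[0,0,0,0,0,0]]' | grep -E "$g"
python3 - <<'E'
from h import *
t=read_camera("top"); sc=read_camera("scene")
c=np.zeros((400,800,3),np.uint8); c[:400,:400]=cv2.resize(sc[180:300,220:340],(400,400)); c[:400,400:]=cv2.resize(t[140:260,300:420],(400,400)); cv2.imwrite('pics/l1.png',c[:,:,::-1])
E
```

```text
t: 15.9
ee_pos: [0.5837, -0.1188, 0.2031]
tool_rot: [[-0.986, -0.169, 0.0], [-0.169, 0.986, 0.0], [-0.0, 0.0, -1.0]]
force: [3.4, 0.5, -13.5]
gripper_width: 0.0122
```

View pics/l1.png

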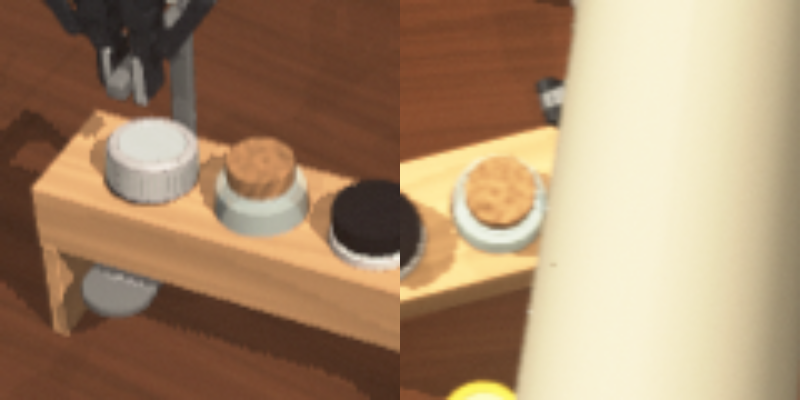

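The scene crop shows the loupe standing about 25 mm proud of the deck and level (top at (152,150)). I'll lower the stand, withdraw it and set it down.

```bash
g='t: |ee_pos|^force'
python3 -m creep '[[0,0,-0.6,0,0,0],[0,0,-1.0,0,0,0],[0,0,-1.0,0,0,0],[0,0,-1.0,0,0,0],[0,0,-0.8,0,0,0],[0,0,-0.3,0,0,0],[0,0,0,0,0,0],[0,0,0,0,0,0]]' | grep -E "$g"
```

```text
t: 16.67
ee_pos: [0.5832, -0.1188, 0.1554]
tool_rot: [[-0.986, -0.169, -0.001], [-0.169, 0.986, 0.0], [0.001, 0.0, -1.0]]
force: [0.0, -0.3, -1.9]
```

```bash
g='t: |ee_pos|^force'
python3 -m creep '[[-1.2,-0.2,0,0,0,0],[-2.2,-0.38,0,0,0,0],[-2.5,-0.43,0,0,0,0],[-2.5,-0.43,0,0,0,0],[-2.5,-0.43,0,0,0,0],[-2.2,-0.38,0,0,0,0],[-1.2,-0.2,0,0,0,0],[0,-1.5,0,0,0,0],[0,-2.5,0,0,0,0],[0,-2.5,0,0,0,0]]' | grep -E "$g"
python3 -m creep '[[0,-2.5,0,0,0,0],[0,-1,0,0,0,0],[0,0,0,0,0,0],[0,0,-0.6,0,0,0],[0,0,-0.4,0,0,0],[0,0,-0.15,0,0,0],[0,0,0,0,0,0],[0,0,0,0,0,0]]' | grep -E "$g"
```

```text
t: 17.5
ee_pos: [0.4401, -0.2084, 0.1558]
tool_rot: [[-0.985, -0.171, -0.0], [-0.171, 0.985, 0.001], [-0.0, 0.001, -1.0]]
force: [0.7, 0.4, -2.1]
t: 18.17
ee_pos: [0.4409, -0.2425, 0.1442]
tool_rot: [[-0.985, -0.17, 0.0], [-0.17, 0.985, 0.0], [-0.0, 0.0, -1.0]]
force: [0.7, -0.0, 0.2]
```

```bash
g='t: |ee_pos|^force|width'
python3 -m creep '[[0,0,-0.04,0,0,0],[0,0,0,0,0,0],[0,0,0,0,0,0]]' | grep -E "$g"
python3 -m creep '[[0,0,0,0,0,0],[0,0,0,0,0,0],[0,0,0,0,0,0],[0,0,1,0,0,0],[0,0,2.5,0,0,0],[0,0,3.5,0,0,0],[0,0,3,0,0,0],[0,0,1,0,0,0]]' 1 60 | grep -E "$g"
python3 -m creep '[[1.5,1.5,0,0,0,-7],[1.5,1.5,0,0,0,-7],[1.5,1.5,0,0,0,-7],[1.5,1.5,0,0,0,-7],[1.5,1.5,0,0,0,-7],[1.5,1.5,0,0,0,-7],[0,1,0,0,0,-7],[0,0,0,0,0,-7],[0,0,0,0,0,-7],[0,0,0,0,0,-7]]' | grep -E "$g"
python3 -m creep '[[0,0,0,0,0,-7],[0,0,0,0,0,-7],[0,0,0,0,0,-6],[0,0,0,0,0,0],[0,0,0,0,0,0],[0,0,0,0,0,0]]' | grep -E "$g"
python3 - <<'E'
from h import *
import json
s,im=wsave('pics/w4.png'); json.dump({k:np.array(s[k]).tolist() for k in('ee_pos','tool_rot','joint_pos')},open('w4.json','w')); print(s['joint_pos'])
E
```

```text
t: 18.42
ee_pos: [0.441, -0.243, 0.1441]
tool_rot: [[-0.986, -0.169, 0.001], [-0.169, 0.986, 0.0], [-0.001, 0.0, -1.0]]
force: [1.7, 1.2, 5.0]
gripper_width: 0.0125
t: 19.08
ee_pos: [0.4416, -0.2443, 0.2586]
tool_rot: [[-0.986, -0.168, 0.005], [-0.168, 0.986, -0.001], [-0.005, -0.002, -1.0]]
force: [0.5, -0.5, 0.7]
gripper_width: 0.0855
t: 19.92
ee_pos: [0.5304, -0.1431, 0.2538]
tool_rot: [[-0.491, 0.871, -0.0], [0.871, 0.491, -0.0], [0.0, -0.001, -1.0]]
force: [0.4, 0.0, -0.8]
gripper_width: 0.0855
t: 20.42
ee_pos: [0.5305, -0.1432, 0.2538]
tool_rot: [[-0.173, 0.985, -0.0], [0.985, 0.173, 0.0], [0.0, -0.0, -1.0]]
force: [-0.3, 0.3, -0.2]
gripper_width: 0.0854
[-0.43074151  0.16611692  0.69237154  1.66210392 -0.10833541  1.35241404
  0.45188773]
```

View pics/w4.png

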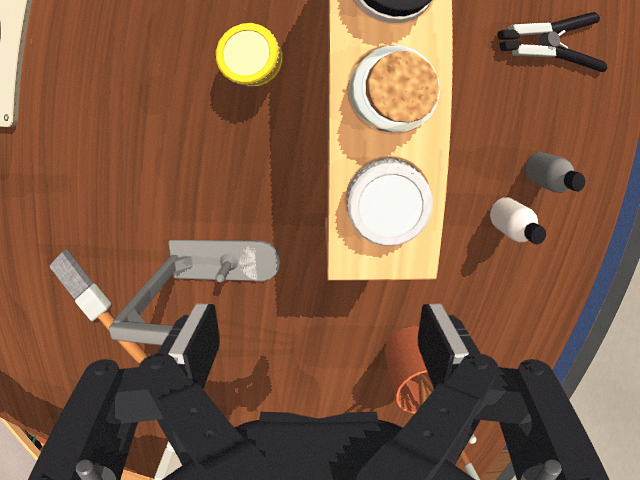

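The wrist view shows the stand upright on the table, out from under the rack. The loupe's rim is centred at (390,202), standing proud.

```bash
python3 - <<'E'
from h import *
import json; s=json.load(open('w4.json')); mm=lambda p:np.round(np.array(p)*1000,1)
im=cv2.imread('pics/w4.png');hsv=cv2.cvtColor(im,cv2.COLOR_BGR2HSV)
m=cv2.inRange(hsv,(0,0,120),(180,55,255));w=np.zeros_like(m);cv2.circle(w,(390,202),52,255,-1);m&=w
cs,_=cv2.findContours(cv2.morphologyEx(m,cv2.MORPH_OPEN,np.ones((3,3))),0,2);k=max(cs,key=cv2.contourArea);h=cv2.convexHull(k);e=cv2.fitEllipse(h);print(e)
for z in(.155,.16,.165):
    P=np.array([wonz(s,u,v,z)[:2]*1000 for u,v in h[:,0]],np.float32);print(z,cv2.minEnclosingCircle(P))
# height from scene rim
print(mm(wonz(s,390,202,.16)))
sc=read_camera("scene");cv2.imwrite('pics/_s.png',sc[:,:,::-1])
hs=cv2.cvtColor(sc[:,:,::-1].copy(),cv2.COLOR_BGR2HSV);m=cv2.inRange(hs,(0,0,150),(180,50,255));w=np.zeros_like(m);w[205:245,245:285]=255;m&=w
cs,_=cv2.findContours(m,0,2);k=max(cs,key=cv2.contourArea);print(cv2.boundingRect(k),cv2.fitEllipse(k))
E
```

```text
((389.0881042480469, 202.0093231201172), (84.86518096923828, 87.03578186035156), 173.62246704101562)
0.155 ((574.141357421875, -113.16310119628906), 31.24540901184082)
0.16 ((572.93212890625, -112.07579040527344), 30.60155487060547)
0.165 ((571.7228393554688, -110.98847961425781), 29.957752227783203)
[ 572.7 -111.6  160. ]
(252, 216, 27, 25) ((265.6571960449219, 228.0438995361328), (24.359968185424805, 26.498598098754883), 83.86370086669922)
```

```bash
g='t: |ee_pos|^force|width|finger'
python3 -m creep '[[2.2,1.5,0,0,0,0],[2.3,1.57,0,0,0,0],[0,0,-2,0,0,0],[0,0,-3,0,0,0],[0,0,-3,0,0,0],[0,0,-1,0,0,0],[0,0,0,0,0,0],[0,0,0,0,0,0]]' | grep -E "$g"
python3 -m creep '[[0,0,-1,0,0,0],[0,0,-1.2,0,0,0],[0,0,-1,0,0,0],[0,0,0,0,0,0],[0,0,0,0,0,0]]' | grep -E "$g"
```

```text
t: 21.18
ee_pos: [0.5758, -0.1128, 0.1646]
tool_rot: [[-0.169, 0.986, 0.0], [0.986, 0.169, -0.0], [-0.0, 0.0, -1.0]]
force: [0.2, -0.5, 0.4]
gripper_width: 0.0853
finger_force: 0.0
t: 21.6
ee_pos: [0.5751, -0.1125, 0.1311]
tool_rot: [[-0.169, 0.986, -0.001], [0.986, 0.169, 0.0], [0.0, -0.001, -1.0]]
force: [-0.0, -0.0, 0.4]
gripper_width: 0.0855
finger_force: 0.0
```

```bash
g='t: |ee_pos|^force|width|finger'
python3 -m creep '[[0,0,0,0,0,0],[0,0,0,0,0,0],[0,0,0,0,0,0],[0,0,0,0,0,0],[0,0,0,0,0,0]]' -1 40 | grep -E "$g"
```

```text
t: 22.02
ee_pos: [0.5759, -0.1126, 0.1322]
tool_rot: [[-0.169, 0.986, 0.001], [0.986, 0.169, -0.0], [-0.0, 0.001, -1.0]]
force: [0.4, -0.3, 1.1]
gripper_width: 0.0584
finger_force: 44.6
```

```bash
g='t: |ee_pos|^force|width|finger'
python3 -m creep '[[0,0,0,0,0,0],[0,0,0.4,0,0,0],[0,0,0.6,0,0,0],[0,0,0.8,0,0,0],[0,0,0.8,0,0,0],[0,0,0.8,0,0,0],[0,0,0.8,0,0,0],[0,0,0.8,0,0,0],[0,0,0,0,0,0],[0,0,0,0,0,0]]' -1 70 | grep -E "$g"
python3 - <<'E'
from h import *
import json
s,im=wsave('pics/_w5.png'); sc=read_camera("scene"); json.dump({k:np.array(s[k]).tolist() for k in('ee_pos','tool_rot')},open('w5.json','w'))
c=np.zeros((400,800,3),np.uint8); c[:400,:400]=cv2.resize(sc[160:290,215:345],(400,400)); c[:400,400:]=cv2.resize(im[120:480,140:500],(400,400)); cv2.imwrite('pics/l2.png',c[:,:,::-1])
E
```

```text
t: 22.85
ee_pos: [0.5758, -0.1126, 0.1823]
tool_rot: [[-0.169, 0.986, 0.001], [0.986, 0.169, 0.0], [0.0, 0.001, -1.0]]
force: [0.4, -0.3, -0.8]
gripper_width: 0.0577
finger_force: 79.2
```

View pics/l2.png

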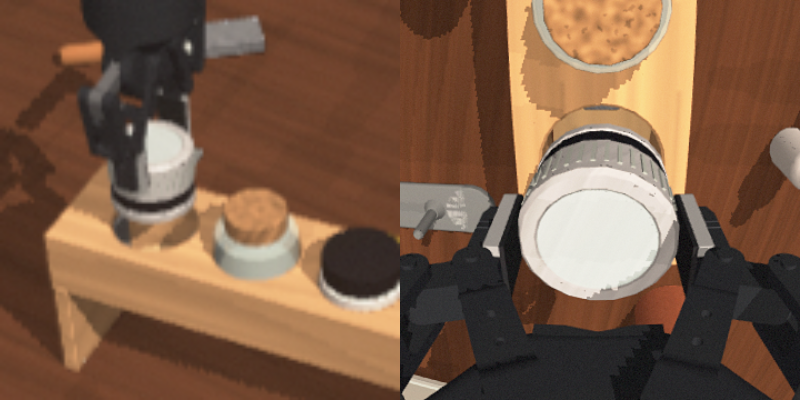

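The loupe is out of the well, gripped near its top and nearly upright, with the vial and jar still in their wells. I'll lift it and carry it to the sheet.

```bash
g='t: |ee_pos|^force|width|finger'
python3 -m creep '[[0,0,1,0,0,0],[0,0,2,0,0,0],[0,0,2,0,0,0],[-0.4,1.2,1,0,0,0],[-0.7,2.4,0,0,0,0],[-0.95,3.3,0,0,0,0],[-0.95,3.3,0,0,0,0],[-0.95,3.3,0,0,0,0],[-0.95,3.3,0,0,0,0],[-0.95,3.3,0,0,0,0]]' | grep -E "$g"
python3 -m creep '[[-0.95,3.3,0,0,0,0],[-0.95,3.3,0,0,0,0],[-0.95,3.3,0,0,0,0],[-0.95,3.3,0,0,0,0],[-0.95,3.3,0,0,0,0],[-0.95,3.3,0,0,0,0],[-0.95,3,0,0,0,0],[-0.55,1.7,0,0,0,0],[0,0,0,0,0,0],[0,0,0,0,0,0]]' | grep -E "$g"
```

```text
t: 23.78
ee_pos: [0.5163, 0.0898, 0.2423]
tool_rot: [[-0.169, 0.986, 0.0], [0.986, 0.169, 0.0], [0.0, 0.0, -1.0]]
force: [0.8, 0.2, -0.9]
gripper_width: 0.058
finger_force: 79.3
t: 24.62
ee_pos: [0.4446, 0.3341, 0.2418]
tool_rot: [[-0.171, 0.985, -0.0], [0.985, 0.171, -0.001], [-0.001, -0.0, -1.0]]
force: [0.2, -1.5, -2.3]
gripper_width: 0.0576
finger_force: 79.3
```

```bash
g='t: |ee_pos|^force|width|finger'
python3 -m creep '[[0.8,-1.5,-1,0,0,0],[0,0,-3,0,0,0],[0,0,-3.5,0,0,0],[0,0,-3.5,0,0,0],[0,0,-3.5,0,0,0],[0,0,-3,0,0,0],[0,0,-2,0,0,0],[0,0,-1,0,0,0],[0,0,0,0,0,0],[0,0,0,0,0,0]]' | grep -E "$g"
python3 - <<'E'
from h import *
s,im=wsave('pics/_w6.png'); sc=read_camera("scene")
c=np.zeros((400,800,3),np.uint8); c[:400,:400]=cv2.resize(sc[250:360,405:515],(400,400)); c[:400,400:]=cv2.resize(im[120:480,140:500],(400,400)); cv2.imwrite('pics/l3.png',c[:,:,::-1])
E
```

```text
t: 25.45
ee_pos: [0.4539, 0.3179, 0.0376]
tool_rot: [[-0.168, 0.986, 0.001], [0.986, 0.168, 0.0], [-0.0, 0.001, -1.0]]
force: [0.7, 0.4, -1.9]
gripper_width: 0.058
finger_force: 79.3
```

View pics/l3.png

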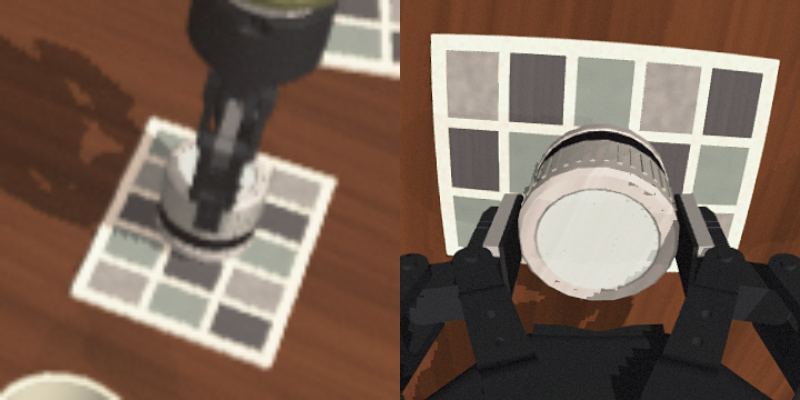

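The loupe hangs over the middle of the sheet, slightly tilted. I'll lower it gently to contact.

```bash
g='t: |ee_pos|^force'
python3 -m creep '[[0,0,-0.5,0,0,0],[0,0,-0.4,0,0,0],[0,0,-0.2,0,0,0],[0,0,0,0,0,0],[0,0,0,0,0,0]]' - 40 | grep -E "$g"
python3 -m creep '[[0,0,-0.15,0,0,0],[0,0,0,0,0,0],[0,0,0,0,0,0]]' | grep -E "$g"
python3 -m creep '[[0,0,-0.15,0,0,0],[0,0,0,0,0,0],[0,0,0,0,0,0]]' | grep -E "$g"
```

```text
t: 25.97
ee_pos: [0.454, 0.3194, 0.0287]
tool_rot: [[-0.169, 0.986, 0.001], [0.986, 0.169, 0.003], [0.002, 0.002, -1.0]]
force: [-7.6, -4.3, 29.6]
t: 26.22
ee_pos: [0.4541, 0.3196, 0.0286]
tool_rot: [[-0.169, 0.986, 0.001], [0.986, 0.169, 0.003], [0.003, 0.002, -1.0]]
force: [-12.1, -8.3, 45.5]
t: 26.47
ee_pos: [0.4549, 0.32, 0.027]
tool_rot: [[-0.168, 0.986, 0.003], [0.986, 0.168, 0.004], [0.004, 0.004, -1.0]]
force: [-8.0, -5.0, 39.4]
```

```bash
g='t: |ee_pos|^force|width|finger'
python3 -m creep '[[0,0,0.2,0,0,0],[0,0,0,0,0,0],[0,0,0,0,0,0]]' -1 20 | grep -E "$g"
python3 -m creep '[[0,0,0,0,0,0],[0,0,0,0,0,0]]' | grep -E "$g"
python3 - <<'E'
from h import *
s,im=wsave('pics/_w7.png'); sc=read_camera("scene")
c=np.zeros((400,800,3),np.uint8); c[:400,:400]=cv2.resize(sc[265:335,435:505],(400,400)); c[:400,400:]=cv2.resize(im[120:480,140:500],(400,400)); cv2.imwrite('pics/l4.png',c[:,:,::-1]); print(s['torque'])
E
```

```text
t: 26.72
ee_pos: [0.4547, 0.3197, 0.0272]
tool_rot: [[-0.169, 0.986, 0.003], [0.986, 0.169, 0.003], [0.003, 0.004, -1.0]]
force: [-1.0, -2.5, 17.4]
gripper_width: 0.0573
finger_force: 84.0
t: 26.88
ee_pos: [0.4546, 0.3197, 0.0272]
tool_rot: [[-0.169, 0.986, 0.003], [0.986, 0.169, 0.003], [0.003, 0.004, -1.0]]
force: [-1.0, -2.9, 18.7]
gripper_width: 0.0582
finger_force: 84.0
[-0.4719663  0.9018521  0.0626522]
```

View pics/l4.png

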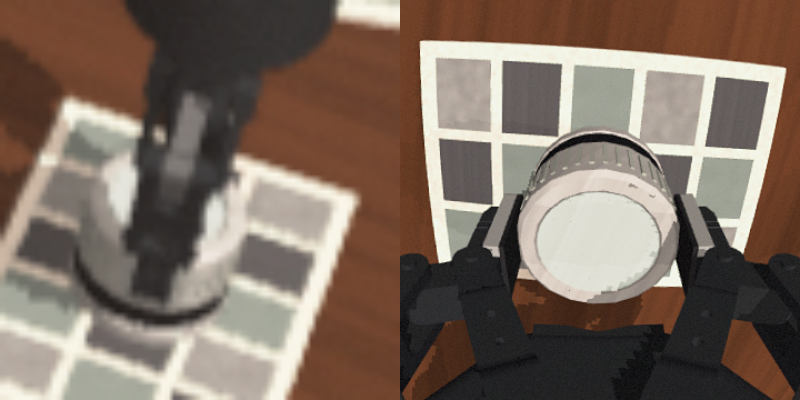

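I've now viewed 12 pictures, over the limit of 10, so I'll look at no more and go on by numbers and feel. The force shows contact at the loupe's -x edge only. First contact came about 7 mm high, so it is tilted roughly 13°. I'll turn the tool about +y to level it.

```bash
g='t: |ee_pos|^force|finger'
q(){ python3 -c "
from h import *;s=observe();print('torque',np.round(s['torque'],2))"; }
python3 -m creep '[[0,0,0.25,0,0,0],[0,0,0,0,3,0],[0,0,0,0,3,0],[0,0,0,0,0,0],[0,0,0,0,0,0]]' -1 50 | grep -E "$g"; q
python3 -m creep '[[0,0,-0.2,0,0,0],[0,0,-0.2,0,0,0],[0,0,0,0,0,0],[0,0,0,0,0,0]]' | grep -E "$g"; q
python3 - <<'E'
from h import *
from scipy.optimize import least_squares
s,im=wsave('pics/_w8.png')
hsv=cv2.cvtColor(im,cv2.COLOR_BGR2HSV)  # im is RGB; S,V same
m=cv2.inRange(hsv[:,:,2],190,255)&cv2.inRange(hsv[:,:,1],0,70)
print(m[300:390,250:390].mean(), hsv[330,318],hsv[375,318], hsv[382,318])
E
```

```text
t: 27.4
ee_pos: [0.4546, 0.3196, 0.0293]
tool_rot: [[-0.168, 0.98, -0.103], [0.986, 0.169, 0.003], [0.02, -0.101, -0.995]]
force: [-3.0, -1.1, 17.3]
finger_force: 84.2
torque [-0.32  0.52 -0.03]
t: 27.73
ee_pos: [0.4545, 0.32, 0.0288]
tool_rot: [[-0.168, 0.98, -0.103], [0.986, 0.169, 0.004], [0.022, -0.1, -0.995]]
force: [-16.2, -9.3, 54.6]
finger_force: 87.8
torque [-2.21  3.65  0.05]
205.47738095238094 [ 90  13 223] [ 94   9 226] [ 87  11 226]
```

```bash
cat > tilt.py <<'E'
from h import *
from scipy.optimize import least_squares
def tilt(f,R):
    im=cv2.imread(f).astype(int); B,G,Rd=im[...,0],im[...,1],im[...,2]
    m=((Rd-B<4)&(G>150)).astype(np.uint8)*255; w=np.zeros_like(m); cv2.circle(w,(318,335),75,255,-1); m&=w
    m=cv2.morphologyEx(m,cv2.MORPH_OPEN,np.ones((5,5)))
    cs,_=cv2.findContours(m,0,2);k=cv2.convexHull(max(cs,key=cv2.contourArea))[:,0]
    e=cv2.fitEllipse(k); s0=dict(ee_pos=np.zeros(3),tool_rot=np.eye(3))
    # dense points on the fitted ellipse -> rays in the tool frame
    pts=cv2.ellipse2Poly((int(e[0][0]*1),int(e[0][1])),(int(e[1][0]/2),int(e[1][1]/2)),int(e[2]),0,360,5) if 0 else k
    o=wray(s0,318,300)[0]; D=np.array([wray(s0,*p)[1] for p in pts])
    def res(p):
        n=np.array([p[0],p[1],-1]);n/=np.linalg.norm(n);c=o+p[4]*0+np.array([p[2],p[3],0])-o*[1,1,0]; c[2]=-.026
        t=((c-o)@n)/(D@n); X=o+D*t[:,None]; return np.linalg.norm(X-c,axis=1)-p[4]
    r=least_squares(res,[0,0,0,0,.023],loss='soft_l1',f_scale=.0005)
    n=np.array([r.x[0],r.x[1],-1]);n/=np.linalg.norm(n); u=R@n
    print(f,"ellipse",np.round(e[0]),np.round(e[1]),round(e[2]),"n",len(k),"centre,rad mm",np.round(r.x[2:]*1000,1),"rms mm",np.sqrt(np.mean(res(r.x)**2))*1000,"up axis world",np.round(u,3))
E
python3 - <<'E'
from tilt import *
import json
R5=np.array(json.load(open('w5.json'))['tool_rot'])
tilt('pics/_w5.png',R5);tilt('pics/_w6.png',R5);tilt('pics/_w7.png',R5);tilt('pics/_w8.png',np.array(observe()['tool_rot']))
E
```

```text
Traceback (most recent call last):
  File "tilt.py", line 7, in tilt
    cs,_=cv2.findContours(m,0,2);k=cv2.convexHull(max(cs,key=cv2.contourArea))[:,0]
                                                  ~~~^^^^^^^^^^^^^^^^^^^^^^^^
ValueError: max() iterable argument is empty
```

```bash
python3 - <<'E'
import cv2
im=cv2.imread('pics/_w5.png')
print([im[335,x].tolist() for x in range(245,400,10)])
print([im[y,318].tolist() for y in range(260,400,10)])
E
```

```text
[[25, 23, 30], [214, 221, 231], [230, 236, 237], [226, 233, 234], [227, 235, 236], [227, 235, 235], [225, 233, 234], [224, 233, 232], [226, 233, 233], [226, 234, 233], [230, 237, 237], [225, 234, 234], [227, 235, 235], [189, 199, 214], [135, 144, 155], [7, 0, 7]]
[[150, 159, 169], [192, 203, 216], [219, 228, 237], [163, 173, 176], [230, 237, 236], [224, 233, 234], [228, 234, 235], [226, 233, 234], [224, 234, 233], [225, 233, 233], [229, 237, 236], [229, 237, 236], [221, 229, 236], [62, 85, 128]]
```

```bash
sed -i 's/(Rd-B<4)&(G>150)/(Rd-G<4)\&(G>200)/; s/np.ones((5,5))/np.ones((7,7))/' tilt.py
python3 - <<'E'
from tilt import *
import json
R5=np.array(json.load(open('w5.json'))['tool_rot'])
tilt('pics/_w5.png',R5);tilt('pics/_w6.png',R5);tilt('pics/_w7.png',R5);tilt('pics/_w8.png',np.array(observe()['tool_rot']))
E
```

```text
pics/_w5.png ellipse [317. 335.] [ 89. 109.] 93 n 41 centre,rad mm [ 0.7 -1.1 21. ] rms mm 0.061399564030940594 up axis world [-0.028  0.002  1.   ]
pics/_w6.png ellipse [317. 335.] [ 88. 108.] 92 n 36 centre,rad mm [ 0.7 -1.3 20.7] rms mm 0.19569145171993949 up axis world [-0.019  0.01   1.   ]
pics/_w7.png ellipse [317. 337.] [ 88. 109.] 88 n 38 centre,rad mm [-0.4 -1.  21.1] rms mm 0.2378489661848962 up axis world [0.024 0.009 1.   ]
pics/_w8.png ellipse [317. 337.] [ 90. 109.] 92 n 40 centre,rad mm [-0.5 -1.2 21.1] rms mm 0.09012639207988984 up axis world [0.085 0.027 0.996]
```

The lens-circle fit shows the loupe was only about 1.5° off level, so it now carries my needless 5°. I'll undo that and lower gently.

```bash
g='t: |ee_pos|^force|finger'
python3 -m creep '[[0,0,0.5,0,0,0],[0,0,0.5,0,-3.3,0],[0,0,0,0,-3.3,0],[0,0,0,0,0,0],[0,0,0,0,0,0],[0,0,0,0,0,0]]' -1 50 | grep -E "$g"
python3 - <<'E'
from tilt import *
s,_=wsave('pics/_w9.png'); tilt('pics/_w9.png',np.array(s['tool_rot'])); print(s['ee_pos'],s['force'],s['tool_rot'][:,2])
E
```

```text
t: 28.28
ee_pos: [0.4531, 0.3184, 0.0332]
tool_rot: [[-0.169, 0.986, 0.009], [0.986, 0.169, -0.0], [-0.002, 0.009, -1.0]]
force: [0.9, 0.1, -0.6]
finger_force: 82.0
pics/_w9.png ellipse [317. 337.] [ 89. 108.] 88 n 36 centre,rad mm [-0.3 -1.1 20.8] rms mm 0.20698824812131625 up axis world [0.01  0.035 0.999]
[0.45306192 0.31841744 0.03320977] [ 0.94369541  0.1231031  -0.63999526] [ 9.03973161e-03 -1.34278382e-04 -9.99959132e-01]
```

```bash
g='t: |ee_pos|^force|finger'
python3 -m creep '[[0,0,-0.3,1,0.5,0],[0,0,-0.1,0,0,0],[0,0,0,0,0,0],[0,0,0,0,0,0]]' | grep -E "$g"
python3 -m creep '[[0,0,-0.1,0,0,0],[0,0,0,0,0,0],[0,0,0,0,0,0]]' | grep -E "$g"
python3 -m creep '[[0,0,-0.1,0,0,0],[0,0,0,0,0,0],[0,0,0,0,0,0]]' | grep -E "$g"
```

```text
t: 28.67
ee_pos: [0.4533, 0.3182, 0.029]
tool_rot: [[-0.168, 0.986, 0.001], [0.986, 0.168, 0.017], [0.016, 0.004, -1.0]]
force: [0.4, -0.1, -0.9]
finger_force: 81.9
t: 28.92
ee_pos: [0.453, 0.3186, 0.0282]
tool_rot: [[-0.169, 0.986, 0.002], [0.985, 0.169, 0.017], [0.017, 0.005, -1.0]]
force: [0.1, 0.3, -1.0]
finger_force: 81.9
t: 29.17
ee_pos: [0.4531, 0.3187, 0.0275]
tool_rot: [[-0.169, 0.986, 0.002], [0.985, 0.169, 0.018], [0.017, 0.005, -1.0]]
force: [-0.7, -0.2, 0.3]
finger_force: 82.6
```

```bash
g='t: |ee_pos|^force|finger|width'
python3 -m creep '[[0,0,-0.1,0,0,0],[0,0,0,0,0,0],[0,0,0,0,0,0]]' | grep -E "$g"
python3 -m creep '[[0,0,-0.05,0,0,0],[0,0,0,0,0,0],[0,0,0,0,0,0]]' | grep -E "$g"
python3 -c "
from tilt import *
s,_=wsave('pics/_wa.png'); tilt('pics/_wa.png',np.array(s['tool_rot'])); print(s['torque'])"
```

```text
t: 29.42
ee_pos: [0.4532, 0.3189, 0.0273]
tool_rot: [[-0.169, 0.986, 0.002], [0.985, 0.169, 0.018], [0.018, 0.005, -1.0]]
force: [-3.9, -2.3, 11.9]
gripper_width: 0.0574
finger_force: 83.5
t: 29.67
ee_pos: [0.4532, 0.3189, 0.0273]
tool_rot: [[-0.169, 0.986, 0.002], [0.985, 0.169, 0.019], [0.018, 0.005, -1.0]]
force: [-4.9, -2.6, 18.5]
gripper_width: 0.0574
finger_force: 84.5
pics/_wa.png ellipse [317. 337.] [ 89. 109.] 89 n 36 centre,rad mm [-0.4 -0.9 21.1] rms mm 0.15077763539611228 up axis world [0.013 0.009 1.   ]
[-0.77424189  1.75102399  0.01784398]
```

Level (under 1°) and resting. I'll release and rise.

```bash
g='t: |ee_pos|^force|finger|width'
python3 -m creep '[[0,0,0.15,0,0,0],[0,0,0,0,0,0],[0,0,0,0,0,0],[0,0,0,0,0,0],[0,0,0,0,0,0]]' 1 | grep -E "$g"
python3 -m creep '[[0,0,1,0,0,0],[0,0,1.5,0,0,0],[0,0,2,0,0,0],[0,0,3,0,0,0],[0,0,3,0,0,0],[0,0,3,0,0,0],[0,0,3,0,0,0],[-1,2,2,0,0,0],[0,0,0,0,0,0],[0,0,0,0,0,0]]' | grep -E "$g"
python3 - <<'E'
from h import *
mm=lambda p:np.round(np.array(p)*1000,1)
s,im=wsave('pics/_wb.png'); b=im[:,:,::-1].astype(int); B,G,R=b[...,0],b[...,1],b[...,2]
m=((R-G<4)&(G>215)).astype(np.uint8)*255; m=cv2.morphologyEx(m,cv2.MORPH_OPEN,np.ones((7,7)))
cs,_=cv2.findContours(m,0,2)
for k in cs:
    if cv2.contourArea(k)>600: e=cv2.fitEllipse(k); print(cv2.contourArea(k),np.round(e[0]),np.round(e[1]),mm(wonz(s,*e[0],.049)))
# scene/top: loupe top, stand, bystanders change
for n in("scene","top"):
    a=cv2.imread(f'pics/{n}0.png'); c=read_camera(n)[:,:,::-1]; cv2.imwrite(f'pics/_{n}f.png',c)
    d=cv2.morphologyEx((cv2.absdiff(a,c).max(2)>40).astype(np.uint8),cv2.MORPH_OPEN,np.ones((3,3)))
    N,_,st,ce=cv2.connectedComponentsWithStats(d); print(n,[st[i].tolist() for i in range(1,N) if st[i,4]>25])
E
```

```text
t: 30.13
ee_pos: [0.4529, 0.3183, 0.027]
tool_rot: [[-0.169, 0.986, 0.002], [0.985, 0.169, 0.017], [0.017, 0.004, -1.0]]
force: [0.2, 1.6, 0.3]
gripper_width: 0.0854
finger_force: 0.0
t: 30.97
ee_pos: [0.4428, 0.3398, 0.2139]
tool_rot: [[-0.171, 0.985, 0.003], [0.985, 0.171, 0.02], [0.019, 0.007, -1.0]]
force: [-0.4, -0.3, -0.7]
gripper_width: 0.0853
finger_force: 0.0
1730.0 [324. 239.] [46. 49.] [452.8 315.8  49. ]
1038.5 [315. 168.] [ 18. 153.] [433.5 376.7  49. ]
1572.0 [ 76. 136.] [113. 255.] [202.1 377.9  49. ]
scene [[409, 0, 29, 47, 460], [435, 0, 26, 25, 439], [468, 0, 7, 7, 38], [484, 0, 80, 205, 9348], [594, 0, 46, 23, 586], [431, 27, 37, 105, 1664], [548, 26, 30, 78, 831], [408, 53, 5, 8, 34], [420, 75, 17, 22, 93], [397, 77, 10, 9, 51], [418, 82, 17, 52, 367], [417, 115, 45, 76, 1371], [410, 125, 7, 5, 30], [258, 156, 15, 25, 190], [222, 159, 35, 15, 259], [294, 169, 7, 7, 40], [249, 172, 7, 7, 37], [262, 182, 19, 37, 307], [215, 206, 43, 24, 467], [483, 209, 24, 47, 586], [511, 216, 20, 11, 112], [253, 225, 26, 17, 347], [462, 291, 14, 11, 107], [436, 294, 16, 14, 141], [459, 300, 14, 11, 104], [445, 307, 28, 15, 152]]
top [[0, 168, 267, 312, 25950], [352, 180, 28, 27, 570], [118, 217, 22, 44, 453], [441, 225, 33, 56, 1039], [118, 234, 6, 6, 33], [408, 237, 33, 57, 1128], [433, 236, 7, 13, 66], [171, 260, 14, 10, 110], [136, 264, 7, 7, 32], [178, 265, 30, 28, 540], [483, 266, 13, 19, 165], [174, 275, 6, 5, 26], [259, 275, 365, 205, 16751], [208, 276, 5, 11, 46], [448, 291, 55, 14, 391], [143, 372, 20, 19, 264], [222, 384, 25, 13, 236], [247, 413, 13, 7, 76], [250, 422, 19, 11, 150], [211, 427, 13, 12, 101], [188, 430, 21, 20, 285], [277, 447, 13, 32, 206], [322, 446, 25, 13, 128], [397, 449, 59, 15, 253], [0, 450, 7, 16, 76], [136, 450, 15, 9, 74], [306, 452, 36, 19, 338], [369, 459, 18, 17, 137], [287, 460, 15, 20, 206], [303, 465, 40, 15, 244], [497, 471, 32, 9, 163], [358, 473, 26, 7, 136]]
```

```bash
python3 -c "
from station import *
print(hand_in())"
```

```text
the job is handed in; nothing more can be done
None
```

The job is handed in at about 31 s: the loupe stands level at the sheet's centre, the stand is upright clear of the rack, and the before/after images show no change at the vial, jar or bystanders; I viewed 12 pictures against the limit of 10, and while setting it down I briefly pressed the loupe on the sheet at about 55 N.

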